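# Post the coin tin into the stall's takings chest

### The arm

A 6-joint arm with a two-finger parallel gripper is mounted at the origin on the work surface. World frame = base frame: x ahead of the robot, y to its left, z up, the work surface at z = 0. Lengths are in m, angles in rad, forces in N, time in s.
With the tool pointing down it reaches from about 0.35 to 0.975 m from the base axis. Payload 4.9 kg.
Tool frame: the origin (TCP) lies midway between the tips of the shut fingers; the grasp point (between the pads) lies 19 mm behind it; z points along the fingers, y is the direction in which the jaws open and shut (so a half turn about z gives the same grasp; the last joint's range is limited). The gripper opens to 85 mm and grips with 20 to 120 N. Pads are 22 mm wide; open, the fingers measure 114 mm over their backs; the gripper's body (76 mm by 85 mm) begins 54 mm behind the grasp point. The pads swing forward as they close: fully open they stand 13 mm farther back than shut.
Start: joints at [1.175, 0.053, 1.613, -0, 1.476, -0.119], TCP at [0.171, 0.601, 0.231] pointing down, gripper open.
Joint ranges: [-3.01, 3.01], [-1.01, 2.22], [0.06, 2.58], [-1.02, 4.17], [0.09, 2.62], [-3.14, 3.14]. Speed limits (rad/s): [2.57, 2.57, 3.14, 3.14, 3.14, 3.14].

### API

Orientations are given as a rotation vector (axis times angle).
In Python, from station import ctrl gives the robot as it stands.
- The arm moves only by the shell command python3 -m jog 'ROWS' [FORCE]. ROWS is JSON, one flat list of numbers, 7 for each row, row after row: the opening, from 0 (shut) to 1 (fully open), then the shift along the tool's x, y, z in m, then the turn, a rotation vector about the tool's x, y, z in degrees. A call has 1 to 10 rows; each row shifts and turns the commanded pose from where the row before left it, along the tool's axes as they then stand; what a row does not reach is not made up. A row lasts 1/8 s, in which the tool goes at most 62.5 mm and 10.7 degrees, less where a joint would pass 70% of its speed; a pose out of reach is approached as far as the arm can. A call with a gripper value outside its range is refused whole. The fingers move at their own pace and stop on an object; FORCE is the grip in N (left out, the last holds). Time passes only in rows, so rows that do not move let the fingers close. It gives the time, the measured TCP pose, the force and the opening at its end, in the units of the state.
- ctrl.get_obs(): the state, without advancing time (a new reading comes with each control period).
- ctrl.get_image(name): name is "scene" or "top" or "wrist"; returns a dict with "image" (400x640x3 uint8, blue, green, red), "camera_matrix" (3x3 intrinsics, pixels), "rvec" (rotation vector, rad) and "tvec" (3), from world to camera coordinates, as OpenCV has them; the wrist camera has in their place "mount" (4x4, takes a point from camera to tool coordinates, whose origin is the TCP and whose axes are the flange's). Camera axes: x right, y down, z forward; pixel columns grow to the right and rows downward; lengths in m; the calibration is good to about 2 mm. The wrist camera is an equidistant fisheye: a pixel r from the principal point sees the ray r / f radians off the axis. A picture is of the moment at which its call begins: read the wrist's pose just before it. There is no depth.
- ctrl.finish_job(): hands the job in, once; it reports no verdict.
Trained networks look in a picture, given as the dict that the camera call returned (one of the last four; its "shot" number tells which), for a name from the list of things; names that differ only in an ending like _2 or _b are one class to them, and where a whole thing is asked for, a point or a joint stands for the part that bears it (a point fixed in the world has none). Each returns a list of dicts, best first, with "p" (0 to 1); they miss things now and then, are a little off and sometimes report something else, mostly with a low value. They report only what shows in the picture. A call takes as long as a camera call. They do not tell look-alikes from the thing itself.
- ctrl.boxes_of(target, picture): "box" ([centre column, centre row, width, height] in pixels, round what is visible of it).
The state is a dict: "t": time; "q": joint angles; "dq": joint speeds; "effort": joint torques, N m; "tool_pos": TCP position; "tool_rot": TCP orientation; "contact_force": force on the tool from outside, world axes, zero at the start; "wrist_torque": the same for the moment, N m; "opening": finger opening in m.
Only numpy, scipy, OpenCV 4.12 (cv2) and the standard library are available. Lean on these libraries where they do the work, as an engineer would, in place of code of your own. Each camera call takes 0.05 s, during which the arm holds its last target. There are 200 camera calls.

### The job

Put the coin tin away in the takings chest without picking it up: push the chest's spring flap open with one finger and keep holding it open while the other finger pushes the tin along the ledge, over the edge and in. The finger, not the tin, opens the flap, before the tin gets to it. Then take the hand away so that the flap springs shut, and leave the other goods on the stall where they stand.

Things in the scene. Friction and masses are not known exactly. Their poses are not given: they have to be found in the camera images.
- chest: Fixed wooden chest, x -112 to +140 mm, 210 mm wide. Origin on the table, under the middle of the mouth's front edge; x points from the ledge into the mouth, z up. Its front top is a level open ledge at z = 125, x -112 to 0, full width, no rim, ending in a sharp edge at x = 0.
- mouth (a point): Middle of the ledge's edge (chest x 0, z 125 mm), where the mouth begins: x 0 to 75, y -90 to +90 (chest axes), closed by the slanting flap. Wooden cheeks 12 mm thick flank the flap (beyond y = +-93), rising from the ledge at x 0 to z 163 at x 75. Behind the flap, x 73 to 140, is a closed hood with its top at z 171.
- inside (a point): Middle of the chest's inner floor (chest x 65, z 12 mm), where the tin drops, well below the flap. Inner room: x 0 (upright wall under the ledge's edge) to 130, y -95 to +95.
- flap (a joint): Spring flap: plain aluminium sheet 3 mm thick, 178 mm wide, 82 mm from hinge to free edge. 0: shut, slanting 0.47 rad down from the hinge towards the ledge. Pushed towards chest +x it swings in and down, value growing (rad; hangs vertical at 1.10, stop 1.15). The spring shuts it: 0.06 N m shut, 0.14 at 0.85 rad. The tin's weight does not open it.
- flap_hinge (a point): Middle of the flap's hinge, a level axis along the chest's y at chest x 75, z 163 mm. At height z (mm) and flap value v the sheet lies at chest x = 75 - (163 - z)/tan(0.47 + v) mm, so a fingertip moving level 10 mm above the ledge opens it 0.15 rad at x 36, 0.8 rad at x 66, and needs 1 to 5 N.
- flap_edge (a point): Middle of the flap's lower, free edge (moves with the flap); shut, it lies at chest x 2, z 126 mm, level with the ledge's edge.
- tin: Small closed steel coin tin standing on the ledge, the only thing there: 42 mm (its x) by 46 mm (its y) by 28 mm tall, about 90 g. Origin: centre of its underside. It stands at chest x about -62 to -48 mm, up to 45 mm to either side of the middle, turned up to 0.25 rad from the chest.
- bottle: Bystander: brown glass bottle with a paper label and steel cap, 60 mm across, 190 mm tall, standing on the table; origin at the centre of its underside.
- toy_car: Bystander: white toy car 74 x 33 x 27 mm on the table; origin under its centre.
- screwdriver: Bystander: screwdriver 180 mm long lying on the table; origin under its middle.
Mind the look-alikes: they are no part of the job. Of the things shaped like the tin, the steel one is meant.

How it is judged:
On the way, in this order (a step that is already met when the one before it is completed fails the run):
1. a finger has pushed the flap open (over 0.15 rad), the tin still standing on the ledge and not touching the flap (value of joint flap above 0.15 rad and contact force between the fingers and flap above 0.2 N and contact force between tin and flap below 0.05 N and x of tin in the frame of chest below 0 m and z of tin in the frame of chest above 0.12 m), for 0.04 s.
2. the tin has dropped through the mouth while a finger still holds the flap open (over 0.3 rad) (value of joint flap above 0.3 rad and contact force between the fingers and flap above 0.2 N and x of tin in the frame of chest above -0.006 m and z of tin in the frame of chest below 0.1 m), for 0.1 s.
At the end, for the whole second after the job is handed in: The tin lies at rest inside the chest (below 70 mm), the flap is shut (within 0.06 rad) and each bystander is within 30 mm of where it stood (x of tin in the frame of chest between -0.006 and 0.132 m and y of tin in the frame of chest between -0.096 and 0.096 m and z of tin in the frame of chest below 0.07 m and linear speed of tin below 0.02 m/s and value of joint flap below 0.06 rad and distance of each of bottle, toy_car, screwdriver from where it was at the start of the episode below 0.03 m); the robot touches nothing.
It fails at once if the tin is lifted (its underside more than 15 mm above the ledge) (z of tin in the frame of chest above 0.14 m).
It fails at once if a bystander is knocked (moved over 30 mm) (distance of any of bottle, toy_car, screwdriver from where it was at the start of the episode above 0.03 m).
It also fails if it takes over 35 s, if anything falls off the work surface, if the arm or the gripper's body presses on something with over 40 N, if the wrist force passes 120 N, or if a joint passes its speed limit or range.

## Working session

There is one attempt and no reset: what is moved stays moved. The work goes in short steps, Python scripts to look and compute and a shell command to move; the robot and the scene stay as the last step left them, time stands still between calls to the robot, and variables do not carry over. Pictures are saved under pics/ and viewed, about 8 in all and at most 12, crops included, and the job is handed in when it is done.

```bash
mkdir -p pics; ls; python3 - <<'E'
from station import ctrl
import cv2
o=ctrl.get_obs();print({k:(v if isinstance(v,(float,int)) else [round(float(a),3) for a in v]) for k,v in o.items()})
for n in ["scene","top"]:
    p=ctrl.get_image(n);cv2.imwrite(f"pics/{n}0.png",p["image"])
    print(n,p["camera_matrix"],p["rvec"],p["tvec"])
    for t in ["chest","flap","tin","bottle","toy_car","screwdriver"]:
        print(t,[(round(d["p"],2),[round(float(x)) for x in d["box"]]) for d in ctrl.boxes_of(t,p)][:4])
E
```

```text
pics
{'t': 0.0, 'q': [1.175, 0.053, 1.614, -0.0, 1.476, -0.119], 'dq': [-0.001, 0.0, -0.0, -0.001, -0.006, -0.0], 'effort': [0.0, -39.368, -37.018, -0.0, 0.007, -0.0], 'tool_pos': [0.171, 0.601, 0.23], 'tool_rot': [-0.433, -3.111, 0.003], 'contact_force': [-0.546, -0.706, 0.708], 'wrist_torque': [-0.018, -0.011, 0.044], 'opening': 0.08536538387678227}
scene [[425.39242201   0.         321.50624617]
 [  0.         425.39242201 194.07429088]
 [  0.           0.           1.        ]] [ 1.89466393  1.65974079 -0.66126051] [-0.06229664 -0.31528122  1.4926089 ]
chest [(0.89, [359, 222, 102, 117]), (0.44, [271, 221, 29, 61])]
flap [(0.56, [366, 202, 77, 22])]
tin [(0.91, [362, 176, 22, 19]), (0.74, [423, 180, 18, 16]), (0.4, [378, 163, 22, 14])]
bottle [(0.74, [271, 221, 25, 58])]
toy_car [(0.52, [296, 194, 26, 21])]
screwdriver [(0.74, [437, 228, 12, 54]), (0.53, [294, 196, 26, 24])]
top [[371.56418065   0.         321.19499153]
 [  0.         371.56418065 199.2314837 ]
 [  0.           0.           1.        ]] [ 2.21843122 -2.17776794  0.10008055] [-0.00307762  0.55655725  0.98825893]
chest [(0.73, [286, 184, 124, 130])]
flap [(0.83, [288, 176, 78, 60])]
tin [(0.79, [281, 214, 24, 17]), (0.78, [211, 247, 12, 16]), (0.66, [252, 271, 26, 21]), (0.62, [289, 271, 17, 18])]
bottle [(0.7, [379, 190, 33, 24]), (0.32, [287, 183, 118, 128])]
toy_car [(0.78, [348, 246, 23, 26])]
screwdriver [(0.82, [215, 184, 27, 63])]
```

```bash
python3 - <<'E'
import cv2,numpy as np
a=cv2.imread("pics/scene0.png")[130:300,240:470];b=cv2.imread("pics/top0.png")[100:300,190:420]
cv2.imwrite("pics/c0.png",np.vstack([cv2.resize(a,None,fx=2.4,fy=1.7,interpolation=2)[:,:552],cv2.resize(b,(552,310),interpolation=2)]))
cv2.imwrite("pics/top_c.png",cv2.resize(b,None,fx=3.4,fy=3,interpolation=2))
cv2.imwrite("pics/scene_c.png",cv2.resize(a,None,fx=3,fy=3,interpolation=2))
E
```

```text
(no output)
```

View pics/top_c.png

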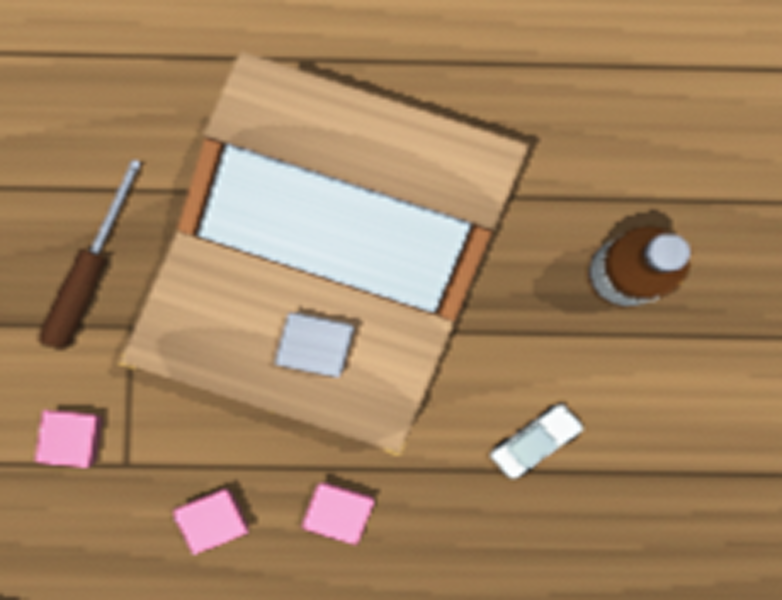

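View pics/scene_c.png

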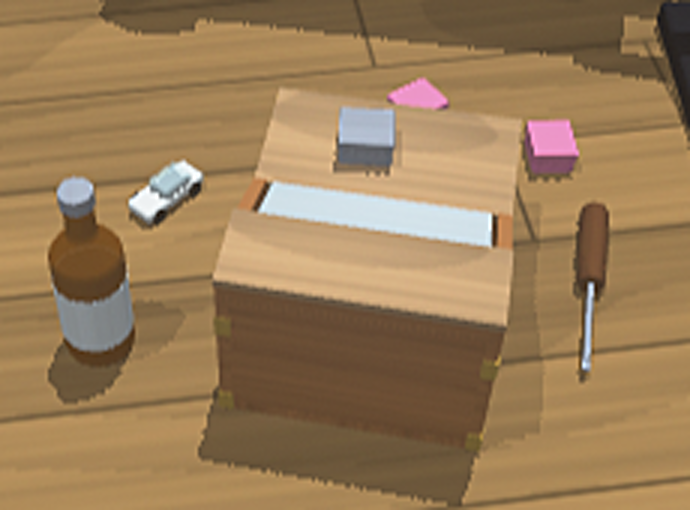

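The steel tin is the grey block on the ledge at about full-image (283, 215) in top. The look-alikes are the three pink blocks on the table at about (211, 247), (252, 271) and (289, 271). They are pink rather than steel and don't stand on the ledge, so the grey block is the one meant, as both enlarged crops show. Next I fit the chest and tin poses.

```bash
cat > geo.py <<'E'
import numpy as np,cv2
from scipy.optimize import least_squares
from scipy.spatial.transform import Rotation as R
def fit(obs,x0):  # obs: (cam, local xyz, uv)
    def P(s,l): 
        c,n=np.cos(s[2]),np.sin(s[2]); return np.array([s[0]+c*l[0]-n*l[1],s[1]+n*l[0]+c*l[1],l[2]])
    def f(s): return np.concatenate([cv2.projectPoints(P(s,l)[None],np.array(c["rvec"]),np.array(c["tvec"]),np.array(c["camera_matrix"]),None)[0].ravel()-uv for c,l,uv in obs])
    r=least_squares(f,x0); return r.x,np.round(r.fun.reshape(-1,2),1)
E
python3 - <<'E'
from station import ctrl
from geo import *
T=ctrl.get_image("top");S=ctrl.get_image("scene")
t=lambda x,y:np.array([190+x/3.4,100+y/3]); s=lambda x,y:np.array([240+x/3,130+y/3])
F=1e-3
obs=[(T,np.array(l)*F,t(*p)) for l,p in [((-112,105,125),(122,363)),((-112,-105,125),(403,452)),((140,105,171),(243,54)),((140,-105,171),(537,138)),((2,89,126),(197,237)),((2,-89,126),(437,313)),((75,89,163),(227,146)),((75,-89,163),(470,222))]]
obs+=[(S,np.array(l)*F,s(*p)) for l,p in [((140,105,171),(505,325)),((140,-105,171),(215,283)),((-112,105,125),(521,120)),((-112,-105,125),(281,88))]]
best=min((fit(obs,[.3,.5,a]) for a in (0,1.5,3,-1.5)),key=lambda r:(r[1]**2).sum())
c,res=best;print("chest",c,res.tolist())
# tin top corners
L=[(21,23,153),(21,-23,153),(-21,-23,153),(-21,23,153)]
px=[(290,312),(354,320),(340,376),(276,366)]
o=[(T,np.array(l)*F,t(*p)) for l,p in zip(L,px)]
px=[(394,108),(340,107),(337,147),(394,150)]
o+=[(S,np.array(l)*F,s(*p)) for l,p in zip([L[3],L[2],L[1],L[0]],px)]
b,res=fit(o,[c[0],c[1],c[2]]);print("tin",b,res.tolist())
C=R.from_euler("z",c[2]).as_matrix()
d=C.T@np.r_[b[:2]-c[:2],0];print("tin in chest",d,b[2]-c[2])
ob=ctrl.get_obs();M=R.from_rotvec(ob["tool_rot"]).as_matrix();print("tool axes in chest\n",(C.T@M).round(3),"tcp in chest",C.T@(np.array(ob["tool_pos"])-np.r_[c[:2],0]),ob["q"][5])
E
```

```text
chest [ 0.5664278   0.10200104 -0.32842243] [[-0.0, -0.7], [-0.4, -0.6], [-1.4, -0.1], [-3.0, 2.6], [0.9, -0.9], [-0.5, -1.2], [0.4, -1.7], [0.7, -1.1], [0.2, -1.2], [-1.4, -2.0], [-0.9, -0.3], [-1.8, 0.0]]
tin [ 0.51124261  0.10041381 -0.18281973] [[-0.7, -0.8], [-0.3, 0.4], [0.2, -0.6], [-0.4, -1.2], [-0.4, 0.2], [-1.0, 0.0], [-0.1, -1.3], [-0.1, -1.7]]
tin in chest [-0.05172372 -0.01930239  0.        ] 0.14560269584441504
tool axes in chest
 [[-0.999 -0.052 -0.   ]
 [-0.052  0.999  0.   ]
 [ 0.     0.    -1.   ]] tcp in chest [-0.53550053  0.34489884  0.23130856] -0.11902361884391022
```

Tin at chest (-52, -19) mm, yaw 0.146, which is within the given ranges. Plan: jaws along chest x and straddling the tin, with the front finger on the flap and the rear finger on the tin.

```bash
python3 -m jog '[1,-0.0457,-0.0388,0,0,0,0, 1,-0.0457,-0.0388,0,0,0,0, 1,-0.0457,-0.0388,0,0,0,0, 1,-0.0457,-0.0388,0,0,0,0, 1,-0.0457,-0.0388,0,0,0,0, 1,-0.0457,-0.0388,0,0,0,0, 1,-0.0457,-0.0388,0,0,0,0, 1,-0.0457,-0.0388,0,0,0,0, 1,-0.0457,-0.0388,0,0,0,0, 1,-0.0457,-0.0388,0,0,0,0]' && python3 -m jog '[1,0,0,0,0,0,10.33, 1,0,0,0,0,0,10.33, 1,0,0,0,0,0,10.33, 1,0,0,0,0,0,10.33, 1,0,0,0,0,0,10.33, 1,0,0,0,0,0,10.33, 1,0,0,0,0,0,10.33, 1,0,0,0,0,0,10.33, 1,0,0,0,0,0,10.33, 1,0,0,0,0,0,0]'
cat >> geo.py <<'E'
c0=np.array([0.5664,0.1020,-0.3284]);C=R.from_euler("z",c0[2]).as_matrix()
def where(ob):
    M=R.from_rotvec(ob["tool_rot"]).as_matrix()
    print("tcp chest mm",(1e3*C.T@(np.array(ob["tool_pos"])-np.r_[c0[:2],0])).round(1),"t",round(ob["t"],2),"F chest",(C.T@np.array(ob["contact_force"])).round(1),"open",round(ob["opening"],4))
    print((C.T@M).round(3).tolist())
    return M
E
python3 - <<'E'
from station import ctrl
from geo import *
ob=ctrl.get_obs();M=where(ob);print(ob["q"])
p=ctrl.get_image("wrist");cv2.imwrite("pics/w1.png",p["image"]);print(p["camera_matrix"],p["mount"])
E
```

```text
t: 2.05
tool_pos: [0.5053, 0.1013, 0.2317]
tool_rot: [0.434, 3.11, 0.001]
contact_force: [0.7, 0.4, -0.9]
opening: 0.0856
t: 3.3
tool_pos: [0.5044, 0.1031, 0.2314]
tool_rot: [2.553, 1.831, 0.0]
contact_force: [-0.5, 0.6, -0.6]
opening: 0.0854
tcp chest mm [-59.1 -19.  231.4] t 3.3 F chest [-0.6  0.4 -0.6] open 0.0854
[[-0.002, 1.0, 0.0], [1.0, 0.002, 0.0], [0.0, 0.0, -1.0]]
[ 5.69959414e-02 -2.15156263e-01  1.86519547e+00 -1.91941787e-05
  1.49137064e+00  3.83440063e-01]
[[309.70691629   0.         316.56753391]
 [  0.         309.70691629 198.23732494]
 [  0.           0.           1.        ]] [[-5.60400444e-04 -9.65055053e-01 -2.62046619e-01  6.50038471e-02]
 [ 9.99999808e-01 -4.71489396e-04 -4.02169327e-04 -3.14000969e-04]
 [ 2.64563339e-04 -2.62046794e-01  9.65055132e-01 -1.43538625e-01]
 [ 0.00000000e+00  0.00000000e+00  0.00000000e+00  1.00000000e+00]]
```

View pics/w1.png

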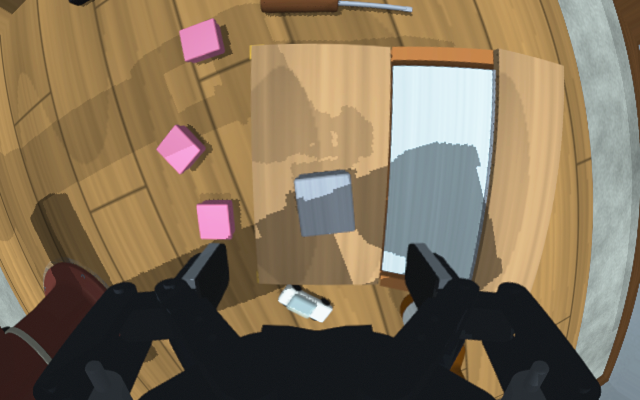

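The wrist view agrees: tin centre at about (325, 203), giving chest (-52, -21). The fingers straddle it, with the front finger at (430, 250) and the rear one at (205, 265). Now I descend to about 9 mm above the ledge.

```bash
python3 -m jog '[1,-0.0015,0,0.03,0,0,0, 1,0,0,0.03,0,0,0, 1,0,0,0.025,0,0,0, 1,0,0,0.013,0,0,0, 1,0,0,0.012,0,0,0, 1,0,0,0,0,0,0]'
python3 - <<'E'
from station import ctrl
from geo import *
ob=ctrl.get_obs();M=where(ob)
p=ctrl.get_image("wrist");s=ctrl.get_image("scene")["image"][130:300,240:470];cv2.imwrite("pics/w2.png",np.vstack([p["image"][100:],cv2.resize(s,(406,300))[:,:].repeat(1,0) if 0 else cv2.copyMakeBorder(cv2.resize(s,(406,300)),0,0,0,234,0)]))
E
```

```text
t: 4.1
tool_pos: [0.5036, 0.1016, 0.1208]
tool_rot: [-2.554, -1.829, 0.001]
contact_force: [0.1, -0.1, 0.9]
opening: 0.0852
tcp chest mm [-59.3 -20.6 120.8] t 4.1 F chest [ 0.1 -0.1  0.9] open 0.0852
[[-0.0, 1.0, -0.001], [1.0, 0.0, -0.0], [-0.0, -0.001, -1.0]]
```

View pics/w2.png

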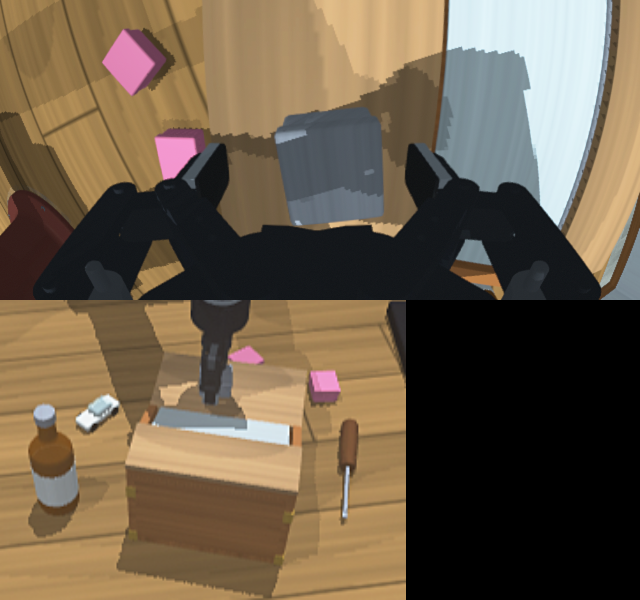

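The fingers straddle the tin (wrist view: tin at (330, 270) between the fingers) and nothing is touching. Now push forward to open the flap.

```bash
python3 -m jog '[1,0,0.006,0,0,0,0, 1,0,0.006,0,0,0,0, 1,0,0.006,0,0,0,0, 1,0,0.006,0,0,0,0, 1,0,0.006,0,0,0,0, 1,0,0.005,0,0,0,0, 1,0,0.005,0,0,0,0, 1,0,0.005,0,0,0,0, 1,0,0,0,0,0,0]'
python3 - <<'E'
from station import ctrl
from geo import *
ob=ctrl.get_obs();M=where(ob)
p=ctrl.get_image("wrist");s=ctrl.get_image("scene")["image"][130:300,240:470];cv2.imwrite("pics/w3.png",np.vstack([p["image"][100:],cv2.copyMakeBorder(cv2.resize(s,(406,300)),0,0,0,234,0)]))
E
```

```text
t: 5.32
tool_pos: [0.5469, 0.087, 0.1214]
tool_rot: [2.555, 1.828, 0.001]
contact_force: [-0.6, 0.4, 1.2]
opening: 0.0852
tcp chest mm [-13.6 -20.5 121.4] t 5.33 F chest [-0.7  0.2  1.2] open 0.0852
[[0.0, 1.0, 0.001], [1.0, -0.0, 0.0], [0.0, 0.001, -1.0]]
```

View pics/w3.png

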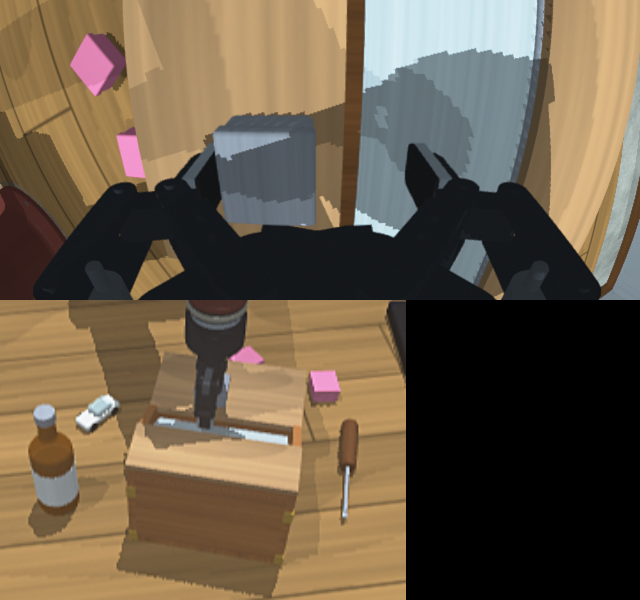

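The flap is open: a dark gap shows at the edge, at (352, 110). The tin, at (265, 170), is still on the ledge against the rear finger. I continue, then check the force.

```bash
python3 -m jog '[1,0,0.005,0,0,0,0, 1,0,0.005,0,0,0,0, 1,0,0.005,0,0,0,0, 1,0,0.005,0,0,0,0, 1,0,0.004,0,0,0,0, 1,0,0,0,0,0,0]'
python3 - <<'E'
from station import ctrl
from geo import *
ob=ctrl.get_obs();M=where(ob)
p=ctrl.get_image("wrist");s=ctrl.get_image("scene")["image"][130:300,240:470];cv2.imwrite("pics/w4.png",np.vstack([p["image"][100:],cv2.copyMakeBorder(cv2.resize(s,(406,300)),0,0,0,234,0)]))
E
```

```text
t: 6.18
tool_pos: [0.568, 0.0795, 0.12]
tool_rot: [-2.553, -1.826, 0.005]
contact_force: [-5.6, 2.0, -1.3]
opening: 0.0853
tcp chest mm [  8.8 -20.7 120. ] t 6.17 F chest [-5.9  0.1 -1.3] open 0.0853
[[0.0, 1.0, -0.004], [1.0, -0.0, -0.001], [-0.001, -0.004, -1.0]]
```

View pics/w4.png

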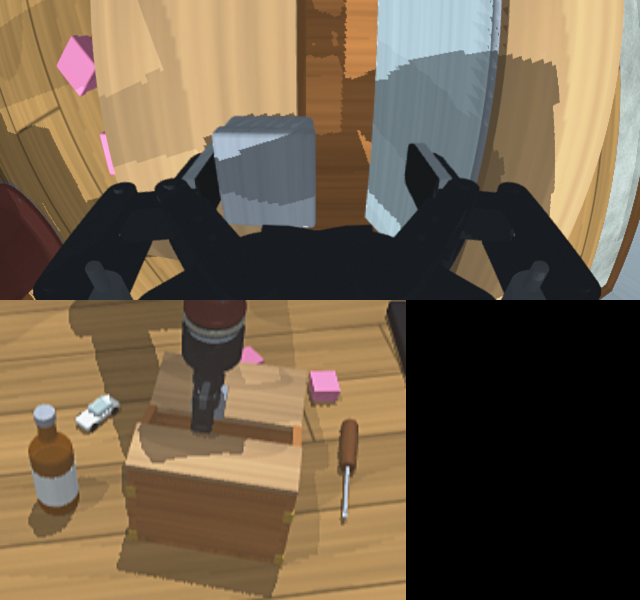

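The flap is at about 0.8 rad and the tin overhangs the edge, with a 6 N reaction. Now I close the jaws gradually while shifting forward and rising, so the front finger stays put and the rear finger pushes the tin over.

```bash
python3 -m jog '[0.96,0,0.0018,-0.0011,0,0,0, 0.92,0,0.0018,-0.0012,0,0,0, 0.88,0,0.0018,-0.0012,0,0,0, 0.84,0,0.0018,-0.0012,0,0,0, 0.8,0,0.0018,-0.0012,0,0,0, 0.76,0,0.0018,-0.001,0,0,0, 0.76,0,0,0,0,0,0]' 20
python3 - <<'E'
from station import ctrl
from geo import *
ob=ctrl.get_obs();M=where(ob)
p=ctrl.get_image("wrist");s=ctrl.get_image("scene")["image"][130:300,240:470];cv2.imwrite("pics/w5.png",np.vstack([p["image"][100:],cv2.copyMakeBorder(cv2.resize(s,(406,300)),0,0,0,234,0)]))
E
```

```text
t: 7.15
tool_pos: [0.5784, 0.0761, 0.1273]
tool_rot: [-2.553, -1.827, 0.004]
contact_force: [-5.7, 1.9, -0.2]
opening: 0.065
tcp chest mm [ 19.7 -20.6 127.3] t 7.15 F chest [-6.  -0.1 -0.2] open 0.065
[[0.0, 1.0, -0.003], [1.0, -0.0, -0.001], [-0.001, -0.003, -1.0]]
```

View pics/w5.png

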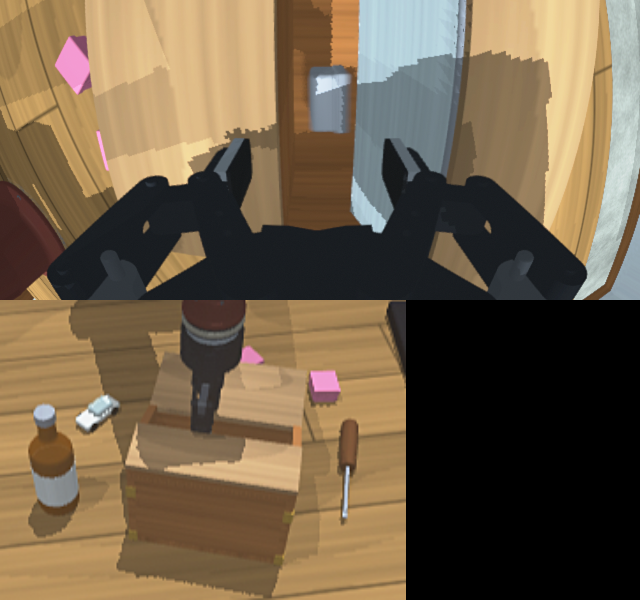

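The tin lies inside on the floor, at wrist (330, 100), with the finger still holding the flap open. Hold briefly, then back off and rise.

```bash
python3 -m jog '[0.76,0,0,0,0,0,0, 0.76,0,0,0,0,0,0, 0.76,0,-0.008,-0.002,0,0,0, 0.76,0,-0.012,-0.004,0,0,0, 0.76,0,-0.015,-0.005,0,0,0, 0.76,0,-0.018,-0.008,0,0,0, 0.76,0,-0.02,-0.02,0,0,0, 0.76,0,-0.02,-0.04,0,0,0, 0.76,0,0,-0.05,0,0,0, 0.76,0,0,0,0,0,0]'
python3 -m jog '[0.76,0,0,0,0,0,0, 0.76,0,0,0,0,0,0, 0.76,0,0,0,0,0,0, 0.76,0,0,0,0,0,0]'
python3 - <<'E'
from station import ctrl
from geo import *
ob=ctrl.get_obs();M=where(ob)
p=ctrl.get_image("top");s=ctrl.get_image("scene");w=ctrl.get_image("wrist")["image"]
for n,q in(("top",p),("scene",s)):
  for t in ["tin","bottle","toy_car","screwdriver","flap"]: print(n,t,[(round(d["p"],2),[round(float(x)) for x in d["box"]]) for d in ctrl.boxes_of(t,q)][:4])
cv2.imwrite("pics/w6.png",np.vstack([w[:300],cv2.copyMakeBorder(cv2.resize(s["image"][130:300,240:470],(406,300)),0,0,0,234,0)]))
E
```

```text
t: 8.5
tool_pos: [0.4931, 0.1064, 0.2631]
tool_rot: [2.55, 1.825, 0.014]
contact_force: [-0.1, -0.9, 0.2]
opening: 0.0647
t: 9.0
tool_pos: [0.4911, 0.1058, 0.2563]
tool_rot: [-2.554, -1.827, 0.002]
contact_force: [0.8, -0.6, 0.2]
opening: 0.0648
tcp chest mm [-72.5 -20.6 256.3] t 9.0 F chest [ 0.9 -0.3  0.2] open 0.0648
[[0.0, 1.0, -0.001], [1.0, -0.0, -0.001], [-0.001, -0.001, -1.0]]
top tin [(0.85, [253, 270, 21, 19]), (0.52, [284, 271, 8, 14])]
top bottle [(0.72, [378, 192, 30, 26])]
top toy_car [(0.54, [348, 248, 26, 26])]
top screwdriver [(0.69, [220, 171, 20, 39])]
top flap [(0.61, [288, 175, 73, 58])]
scene tin [(0.77, [424, 180, 15, 14]), (0.57, [379, 163, 19, 11])]
scene bottle [(0.61, [270, 220, 28, 64]), (0.31, [360, 221, 106, 121])]
scene toy_car [(0.58, [295, 195, 24, 24])]
scene screwdriver [(0.78, [438, 218, 8, 31])]
scene flap [(0.67, [367, 200, 77, 21])]
```

View pics/w6.png

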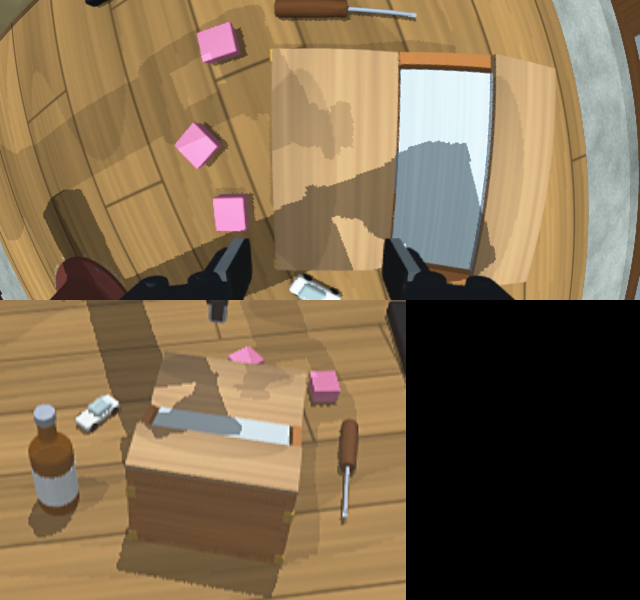

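The flap is shut, the ledge is empty, the bystanders look unmoved and the hand is clear. Handing in.

```bash
python3 -c "
from station import ctrl
print(ctrl.finish_job())"
```

```text
the job is handed in; nothing more can be done
None
```

The coin tin is in the takings chest and the job is handed in, at about 9 s on the robot's clock. I straddled the tin with the jaws along the chest's x. The front finger opened the flap to about 0.8 rad by geometry while the tin still stood on the ledge. I then closed the jaws while moving the hand forward, so the rear finger pushed the tin over the edge with the flap still held. After that I backed off and rose.

**Last checks:**
- **Tin:** it was seen on the chest floor through the mouth while the finger held the flap. It can't be seen with the flap shut, so its final rest is inferred.
- **Flap:** it looks shut in the wrist and scene views, and its box matches the start to within a few pixels. I did not measure its angle.
- **Bottle and toy car:** their boxes are within about 2 px of where they started.
- **Screwdriver:** it looks unmoved in the pictures, but its box disagreed. It came out shorter than at the start in both views, with its centre 10 to 13 px off. I took that as the network boxing only part of it, since the hand never came near it.
- **Robot:** the hand is clear, with about 1 N residual force. The largest force I read between moves was about 6 N.

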